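Open the counterweighted dye-tray cover and charge the printing block

ROBOT

A 7-joint arm with a two-finger parallel gripper is mounted at the origin on the work surface. World frame = base frame: x ahead of the robot, y to its left, z up, the work surface at z = 0. Lengths are in m, angles in rad, forces in N, time in s.
With the tool pointing down it reaches from about 0.4 to 0.85 m from the base axis. Payload 10.4 kg.
Tool frame: the origin (TCP) lies between the finger pads; the fingertips stand 22 mm ahead of it and the grasp point (between the pads) lies 3 mm ahead of it; z points along the fingers, y is the line along which they close (so a half turn about z gives the same grasp; the last joint's range is limited). The gripper opens to 85 mm and grips with 20 to 120 N. Pads are 22 mm wide; open, the fingers measure 114 mm over their backs; the gripper's body (76 mm by 85 mm) begins 54 mm behind the grasp point. The pads swing forward as they close: fully open they stand 13 mm farther back than shut.
Start: joints at [-0.023, 0.332, -0.065, 1.46, 0.022, 1.35, -0.088], TCP at [0.625, 0, 0.219] pointing down, gripper open.
Joint ranges: [-2.6, 2.6], [-0.5, 2.12], [-1.47, 1.34], [0.16, 2.42], [-1.27, 4.41], [0.06, 2.06], [-2.6, 2.6]. Speed limits (rad/s): [2.22, 2.22, 2.79, 2.79, 3.14, 3.14, 3.14].

INTERFACE

Orientations are given as a unit quaternion [x, y, z, w].
In Python, from workcell import manip, camera, ticket, boxes_of, outline_of gives the robot as it stands.
- The arm moves only by the tool carry_out, never from a script. Its argument "deltas" is a list of rows, each a list of 5 numbers: the shift along the tool's x, y, z as a fraction of full scale, then the turn about the tool's z as a fraction of full scale, then the opening, from -1 (shut) to 1 (fully open), so that 0 is half open. In form: [[tx, ty, tz, spin, gripper], ...]. A call has 1 to 20 rows; each row is the pose to reach, as a shift and turn from the pose commanded when the call began, along the tool's axes at that moment; what a row does not reach only later rows make up. Full scale, the value 1, is 150 mm for a shift and 30 degrees for a turn. A row lasts 1/8 s, in which the tool goes at most 62.5 mm and 10.7 degrees, less where a joint would pass 70% of its speed; a pose out of reach is approached as far as the arm can. A call with a number of a shift or a turn outside -1 to 1 is refused whole. A call with a gripper value outside its range is refused whole. The fingers move at their own pace and stop on an object; "force" is the grip in N (left out, the last holds). Time passes only in rows, so rows that repeat a pose let the fingers close. It gives the time, the measured TCP pose, the force, the opening and the grip force at its end, in the units of the state.
- manip.get_obs(): the state, without advancing time (a new reading comes with each control period).
- camera(name): name is "scene" or "side" or "wrist"; returns a dict with "img" (480x640x3 uint8, red, green, blue), "depth" (480x640 float32, m along the optical axis (not along the pixel's ray), 0 where there is no reading), "vertical_fov" (degrees; the focal length in pixels is half the picture's height over the tangent of half this angle, whatever the lens; pixels are square), "cx", "cy" (the principal point, pixels), "R" (3x3) and "t" (3): a world point X has camera coordinates R X + t. Camera axes: x right, y down, z forward; pixel columns grow to the right and rows downward; lengths in m; the calibration is good to about 2 mm. The wrist camera is an equidistant fisheye: a pixel r from the principal point sees the ray r / f radians off the axis. A picture is of the moment at which its call begins.
- ticket.hand_in(): hands the job in; it is judged then, once.
Trained networks look in a picture, given as the dict that the camera call returned (one of the last four; its "shot" number tells which), for a name from the list of things; names that differ only in an ending like _2 or _b are one class to them, and where a whole thing is asked for, a point or a joint stands for the part that bears it (a point fixed in the world has none). Each returns a list of dicts, best first, with "conf" (0 to 1); they miss things now and then, are a little off and sometimes report something else, mostly with a low value. They report only what shows in the picture. A call takes as long as a camera call.
- boxes_of(query, picture): "position" ([x, y, z] in m, in world coordinates, good to about 4 mm: the middle of the surface that is visible of it).
- outline_of(query, picture): "region" (480x640 bool, what is visible of it).
The state is a dict: "clock": time; "joint_pos": joint angles; "joint_velocities": joint speeds; "tau": joint torques, N m; "position": TCP position; "ee_rot": TCP orientation; "ft_force": force on the tool from outside, world axes, zero at the start; "torque": the same for the moment, N m; "grip_width": opening from 0.0 (shut) to 1.0 (fully open); "grasp_force": force on a finger pad.
Only numpy, scipy, OpenCV 4.12 (cv2) and the standard library are available. Lean on these libraries where they do the work, as an engineer would, in place of code of your own. Each camera call takes 0.05 s, during which the arm holds its last target. There are 200 camera calls.

TASK

Lift the dye tray's hinged cover by its red bar past its balance point and ease it over until its counterweight lies on the rubber rest and the cover stays open by itself; it must not drop or swing, neither open nor shut, and must not be forced against the rest. Then take the dark rectangular printing block with the pale wooden grip and set it down gently, upright, in the middle of the colour pad in the tray, square to the tray. Leave the other things where they stand.

Things in the scene. Friction and masses are not known exactly. Their poses are not given: they have to be found in the camera images.
- tray: Fixed pale wooden dye tray, 200 (x) by 170 (y) by 60 mm high, walls 8 mm. Origin: centre of its underside, on the table; x runs along the hinge, y points from the tray's middle to the hinge. Inside lies a dark colour pad, 160 by 130 mm. Hinge, counterweight and rest stand on the +y side, out to y = 200 mm; hinge cheeks at x = +-88, y = 98 rise 80 mm above the table.
- pad_top (a point): Centre of the colour pad's flat upper face, 30 mm above the table; axes as the tray's. The block's underside belongs here.
- hinge (a point): Middle of the cover's hinge line, 70 mm above the table; the line runs along the tray's x, at y = +98 mm of the tray. Moved about it with care, the cover turns slower than 0.9 rad/s at every moment, which is 0.2 m/s at the bar; let go 0.1 rad or more before its rest, it drops faster than that.
- handle (a point): Middle of the red round bar that lifts the cover: 12 mm thick, 110 mm long, parallel to the hinge line, 220 mm from it, so it moves on an arc, up and towards the tray's +y. Closed, it is level with the hinge. 45 mm lie free between its axis and the cover's edge, but for two thin stays 52 mm either side of the middle. It turns in the grasp, so the gripper can stay pointing down.
- cover (a joint): Opening angle of the cover (panel 200 by 170 mm, blue on top), rad, 0 closed. Balance lies between 0.9 and 1.1, differing from day to day: before it the cover falls shut, past it open, unless held; the hinge is nearly free. About 4 N at the bar lift it; past the balance it pulls ahead with up to 4.5 N. It comes to rest somewhere between 1.6 and 2.15, to be found by feel: the bar then resists, some 2 N more per mm.
- rest: Steel foot of the rest on the tray's hinge side, 60 by 34 mm; origin at its underside. It carries a black rubber pad on a screw, its top set by hand 45 to 69 mm above the table, which this reading does not tell. The weight must lie on it, not be forced: 5 to 8 N more at the bar when it meets the rest do no harm, over 80 N on the rest (about 16 N at the bar) is too much.
- block: The printing block to use: dark, rectangular, 94 (x) by 68 (y) mm, 26 mm high, copper face below, and on top a pale wooden grip 80 mm long (x), 28 mm wide (y), from 26 to 60 mm above the underside. 0.3 kg. Origin: centre of its underside, z up. It stands upright on the table.
- round_block: Round wooden printing block with a turned knob, 72 mm wide, 66 mm high; leave alone. Origin: centre of its underside.
- border_block: Long narrow reddish printing block, 110 by 30 mm, with a dark grip, 52 mm high; leave alone. Origin: centre of its underside.
- jar_red: Jar with a red cap, 64 mm wide, 85 mm high; leave alone. Origin: centre of its underside.
- jar_blue: Jar with a blue cap, 64 mm wide, 85 mm high; leave alone. Origin: centre of its underside.
- brush: Brush lying on the table; leave alone.
- spatula: Spatula lying on the table; leave alone.
- cup: Steel cup, 76 mm wide, 85 mm high; leave alone. Origin: centre of its underside.
- weight (a point): Middle of the brass counterweight (roller 40 mm thick, 96 mm long, about 1 kg) on the cover: when closed 50 mm above the hinge line and 23 mm on the tray's side of it, swinging over to the tray's +y, down onto the rest, as the cover opens.

How it is judged:
By the outcome, as a careful person would: the job done as asked, in the order asked, and still so for the second after the job is handed in, with the robot touching nothing.
It also fails if it takes over 72 s, if anything falls off the work surface, if the arm or the gripper's body presses on something with over 40 N, if the wrist force passes 120 N, or if a joint passes its speed limit or range.

## Working session

There is one attempt and no reset: what is moved stays moved. The work goes in short steps, Python scripts to look and compute and a tool call to move; the robot and the scene stay as the last step left them, time stands still between calls to the robot, and variables do not carry over. Pictures are saved under pics/ and viewed, at most 10 in all, crops included, and the job is handed in when it is done.

Besides the shell and the picture viewer there is one more tool, called after "Request:" by a JSON object that holds its "method" and its "body", one argument or row to a line. carry_out: Moves the arm, as the interface text tells. Its arguments: {"type":"object","properties":{"deltas":{"type":"array","items":{"type":"array","items":{"type":"number"}}},"force":{"type":"number"}},"required":["deltas"]}

```bash
mkdir -p pics
cat > h.py <<'E'
import numpy as np, cv2
from workcell import manip, camera, ticket, boxes_of, outline_of
def pts(c,mask):
    v,u=np.nonzero(mask&(c["depth"]>0)); d=c["depth"][v,u]
    f=240/np.tan(np.radians(c["vertical_fov"])/2)
    P=np.c_[(u-c["cx"])/f*d,(v-c["cy"])/f*d,d]
    return (P-np.array(c["t"]))@np.array(c["R"])
def save(c,n): cv2.imwrite("pics/"+n,c["img"][:,:,::-1])
E
python3 - <<'E'
from h import *
o=manip.get_obs(); print(o["clock"],o["position"],o["ee_rot"],o["ft_force"])
for n in ["scene","side"]:
    c=camera(n); save(c,n+".png")
    for q in ["tray","handle","cover","rest","block","weight","round_block","border_block","jar_red","jar_blue","cup"]:
        r=boxes_of(q,c); print(n,q,[(np.round(x["position"],3).tolist(),round(x["conf"],2)) for x in r[:2]])
    for q in ["handle","block","weight","cover"]:
        r=outline_of(q,c)
        if r:
            p=pts(c,r[0]["region"]); m=np.median(p,0)
            rc=cv2.minAreaRect((p[:,:2]*1000).astype(np.float32))
            print(q,len(p),np.round(m,3),np.round(np.percentile(p[:,2],[5,95]),3),rc)
a=cv2.imread("pics/scene.png");b=cv2.imread("pics/side.png")
E
```

```text
0.0 [6.24583241e-01 1.12464892e-05 2.17984221e-01] [ 7.07071604e-01  7.07141558e-01 -5.58885706e-04 -5.01807115e-04] [-0.23905715  0.960709   -0.09583101]
scene tray [([0.591, 0.233, 0.064], 0.75)]
scene handle [([0.595, 0.175, 0.065], 0.59)]
scene cover [([0.596, 0.175, 0.067], 0.93)]
scene rest [([0.553, 0.308, 0.052], 0.91)]
scene block [([0.535, -0.366, 0.026], 0.56)]
scene weight [([0.562, 0.237, 0.134], 0.94), ([0.555, 0.308, 0.05], 0.57)]
scene round_block [([0.444, -0.234, 0.028], 0.78)]
scene border_block [([0.581, -0.23, 0.027], 0.81)]
scene jar_red [([0.748, -0.268, 0.062], 0.75)]
scene jar_blue [([0.764, -0.132, 0.058], 0.76)]
scene cup [([0.618, 0.457, 0.055], 0.56), ([0.597, 0.178, 0.067], 0.39)]
handle 3703 [0.594 0.179 0.067] [0.063 0.136] ((555.1981811523438, 119.54206848144531), (345.0399475097656, 251.4613037109375), 49.72037124633789)
block 436 [ 0.534 -0.362  0.024] [-0.     0.059] ((570.5634765625, -211.69578552246094), (501.8092956542969, 104.49545288085938), 72.4837875366211)
weight 583 [0.564 0.237 0.133] [0.114 0.139] ((566.467529296875, 201.96067810058594),
[... 647 characters left out ...]
r_blue [([0.744, -0.138, 0.057], 0.7), ([0.536, 0.307, 0.046], 0.41)]
side cup [([0.604, 0.461, 0.058], 0.84)]
handle 4431 [0.55  0.169 0.066] [0.062 0.135] ((604.7597045898438, 128.24362182617188), (244.27587890625, 336.8623962402344), 53.98566818237305)
block 885 [ 0.505 -0.366  0.025] [0.003 0.059] ((501.5121765136719, -323.5968933105469), (106.42391967773438, 168.0967559814453), 15.229214668273926)
weight 811 [0.553 0.236 0.13 ] [0.11  0.138] ((573.6231079101562, 217.92874145507812), (91.86502838134766, 127.91392517089844), 56.149452209472656)
cover 4431 [0.55  0.169 0.066] [0.062 0.135] ((618.6859130859375, 102.55259704589844), (272.3907470703125, 334.6751403808594), 11.068665504455566)
```

View pics/scene.png

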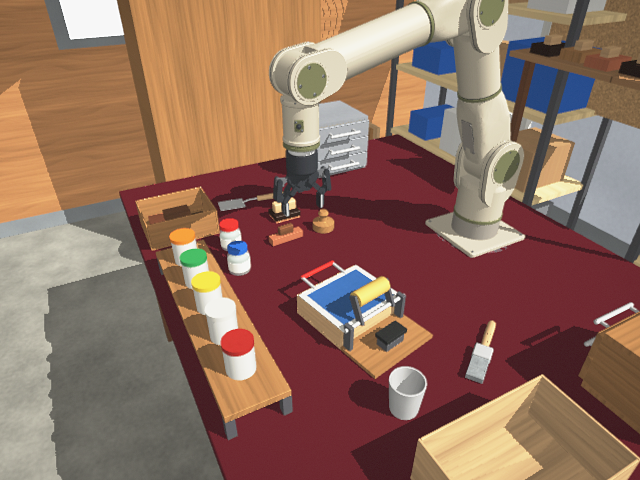

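View pics/side.png

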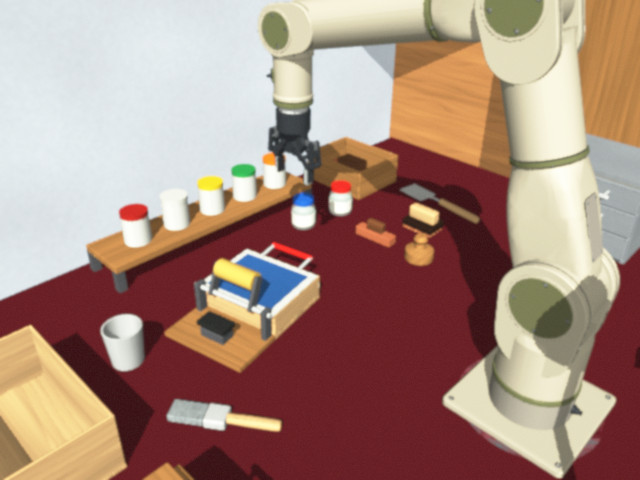

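The scene view shows the tray at about (350,300) with its red bar at (320,270), the weight at (372,290) and the block at (285,210), which the gripper partly hides. The side view shows the bar at (293,253) and the block at (423,218), with both clear. Next I'll measure them by colour.

Run:
```python
from h import *
for n in ["scene","side"]:
    c=camera(n); hsv=cv2.cvtColor(c["img"],cv2.COLOR_RGB2HSV); H,S,V=[hsv[:,:,i].astype(int) for i in range(3)]
    X=np.zeros((480,640,3)); 
    P=pts(c,np.ones((480,640),bool)); X=np.zeros((480,640,3)); X[c["depth"]>0]=P
    box=lambda lo,hi: np.all((X>lo)&(X<hi),2)&(c["depth"]>0)
    for name,m in [("bar",((H<8)|(H>172))&(S>150)&(V>110)&box([.4,-.05,.05],[.75,.15,.1])),
                   ("blue",(H>95)&(H<125)&(S>100)&box([.4,0,.05],[.75,.3,.09])),
                   ("brass",(H>18)&(H<30)&(S>100)&box([.4,.15,.1],[.75,.3,.16])),
                   ("grip",box([.4,-.45,.045],[.6,-.3,.075])),("blk",box([.4,-.45,.018],[.6,-.3,.075]))]:
        p=X[m]
        if len(p)<10: print(n,name,len(p)); continue
        (cx,cy),(w,h),a=cv2.minAreaRect((p[:,:2]*1000).astype(np.float32))
        q=p[:,:2]-p[:,:2].mean(0); ev=np.linalg.svd(q,full_matrices=False)[2][0]
        print(n,name,len(p),"mean",np.round(p.mean(0),3),"rect",np.round([cx,cy,w,h,a],1),"pca",round(np.degrees(np.arctan2(ev[1],ev[0])),1),"z",np.round(np.percentile(p[:,2],[5,95]),3))
```

```text
scene bar 147 mean [0.601 0.036 0.072] rect [600.9  35.7 109.3  14.1  11.5] pca 11.7 z [0.067 0.076]
scene blue 1677 mean [0.59  0.156 0.066] rect [575.4 165.8 178.3 151.4  11.9] pca 40.8 z [0.063 0.068]
scene brass 570 mean [0.561 0.236 0.131] rect [557.7 229.2 100.6  36.4  12. ] pca 11.0 z [0.116 0.139]
scene grip 93 mean [ 0.522 -0.371  0.054] rect [ 517.5 -377.8   80.9   30.6    1.9] pca -1.6 z [0.046 0.06 ]
scene blk 303 mean [ 0.524 -0.365  0.035] rect [ 518.7 -376.9   91.1   72.6    3.2] pca -7.7 z [0.019 0.059]
side bar 180 mean [0.6   0.036 0.071] rect [599.5  34.4 104.1  15.1  12.9] pca -167.7 z [0.065 0.076]
side blue 1766 mean [0.556 0.15  0.065] rect [574.1 157.2 168.1 141.7  13.1] pca 157.0 z [0.063 0.068]
side brass 777 mean [0.554 0.235 0.129] rect [560.1 228.7 105.4  37.4  11.8] pca -167.0 z [0.113 0.138]
side grip 243 mean [ 0.512 -0.374  0.054] rect [ 515.5 -375.8   80.3   37.9    4.5] pca -176.9 z [0.046 0.06 ]
side blk 663 mean [ 0.51  -0.369  0.038] rect [ 513.6 -377.2   97.3   71.6    0.6] pca -169.3 z [0.02  0.058]
```

Run:
```python
from h import *
a=np.radians(12); ex=np.array([np.cos(a),np.sin(a)]); ey=np.array([-ex[1],ex[0]]); hg=np.array([.554,.250])
for n in ["scene","side"]:
    c=camera(n); V=c["img"].max(2); r=outline_of("rest",c)[0]; m=r["region"]
    p=pts(c,m); q=(p[:,:2]-hg)@np.c_[ex,ey]
    k=p[:,2]; print(n,len(p),np.histogram(k,np.arange(.0,.09,.004)))
    t=k>np.percentile(k,75)-.006
    print("top",np.round(np.median(k[t]),4),"local xy",np.round(q[t].min(0),3),np.round(q[t].max(0),3))
```

```text
scene 619 (array([  0,   4,  17,  33,  30,  29,  37,  30,   2,  22,  34, 184, 195,
         2,   0,   0,   0,   0,   0,   0,   0,   0]), array([0.   , 0.004, 0.008, 0.012, 0.016, 0.02 , 0.024, 0.028, 0.032,
       0.036, 0.04 , 0.044, 0.048, 0.052, 0.056, 0.06 , 0.064, 0.068,
       0.072, 0.076, 0.08 , 0.084, 0.088]))
top 0.048 local xy [-0.036  0.032] [0.036 0.074]
side 857 (array([  0,   5,  35,  41,  50,  56,  50,  45,  10,  44,  66, 313, 142,
         0,   0,   0,   0,   0,   0,   0,   0,   0]), array([0.   , 0.004, 0.008, 0.012, 0.016, 0.02 , 0.024, 0.028, 0.032,
       0.036, 0.04 , 0.044, 0.048, 0.052, 0.056, 0.06 , 0.064, 0.068,
       0.072, 0.076, 0.08 , 0.084, 0.088]))
top 0.0469 local xy [-0.037  0.03 ] [0.036 0.074]
```

Request:
{"method": "carry_out", "body": {
  "deltas": [
    [0.05, -0.03, 0, 0.33, 0.0],
    [0.1, -0.06, 0, 0.67, 0.0],
    [0.2, -0.1, 0.1, 1, 0.0],
    [0.23, -0.163, 0.1, 1, 0.0]
  ],
  "force": 40
}}

```text
clock: 2.4
position: [0.5996, 0.0356, 0.2027]
ee_rot: [0.865, 0.501, -0.001, -0.001]
ft_force: [-0.2, -0.3, 0.6]
grip_width: 0.5
grasp_force: 0.0
```

Request:
{"method": "carry_out", "body": {
  "deltas": [
    [0, 0, 0.1, 0.33, 0.0],
    [0, 0, 0.2, 0.67, 0.0],
    [0, 0, 0.3, 1, 0.0]
  ]
}}

```text
clock: 2.78
position: [0.6005, 0.034, 0.1592]
ee_rot: [0.966, 0.258, 0.0, 0.0]
ft_force: [0.6, -0.1, -0.3]
grip_width: 0.496
grasp_force: 0.0
```

Request:
{"method": "carry_out", "body": {
  "deltas": [
    [0, 0, 0.1, 0.33, 0.0],
    [0, 0, 0.2, 0.6, 0.0],
    [0, 0, 0.2, 0.6, 0.0]
  ]
}}

```text
clock: 3.15
position: [0.5998, 0.0341, 0.1284]
ee_rot: [0.994, 0.107, -0.001, 0.0]
ft_force: [0.5, 0.4, -0.3]
grip_width: 0.5
grasp_force: 0.0
```

Run:
```python
from h import *
o=manip.get_obs(); print(o["position"],o["ee_rot"])
c=camera("wrist"); save(c,"w1.png")
```

```text
[0.59984651 0.03413702 0.12839672] [ 9.94290169e-01  1.06707222e-01 -7.81433639e-04  1.32180360e-04]
```

View pics/w1.png

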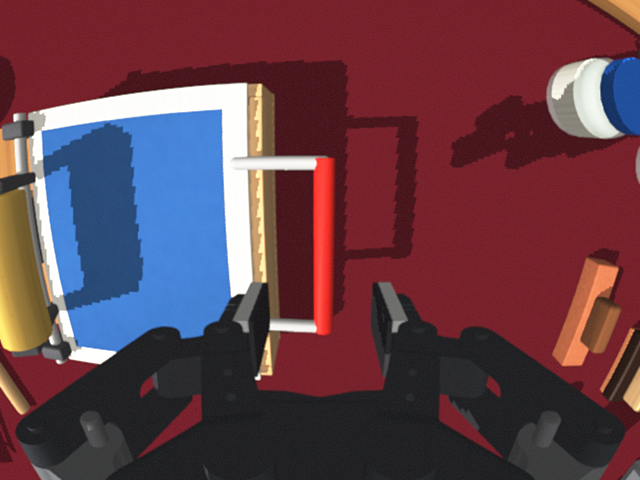

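The wrist view shows the bar vertical at column 323, midway between the fingers at about 258 and 388, so the gripper is aligned. I'll go down and close.

Request:
{"method": "carry_out", "body": {
  "deltas": [
    [0, 0, 0.15, 0, 0.0],
    [0, 0, 0.3, 0, 0.0],
    [0, 0, 0.37, 0, 0.0],
    [0, 0, 0.37, 0, 0.0],
    [0, 0, 0.37, 0, -0.9],
    [0, 0, 0.37, 0, -0.9],
    [0, 0, 0.37, 0, -0.9],
    [0, 0, 0.37, 0, -0.9],
    [0, 0, 0.37, 0, -0.9]
  ],
  "force": 40
}}

```text
clock: 4.32
position: [0.6006, 0.0345, 0.0734]
ee_rot: [0.995, 0.105, 0.0, 0.0]
ft_force: [0.2, 0.5, 0.3]
grip_width: 0.051
grasp_force: 0.0
```

Run:
```python
from h import *
c=camera("wrist"); d=camera("side"); 
cv2.imwrite("pics/w2.png",np.hstack([c["img"][100:480,130:530],cv2.resize(d["img"][200:330,220:355],(390,380))])[:,:,::-1])
```

```text
(no output)
```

View pics/w2.png

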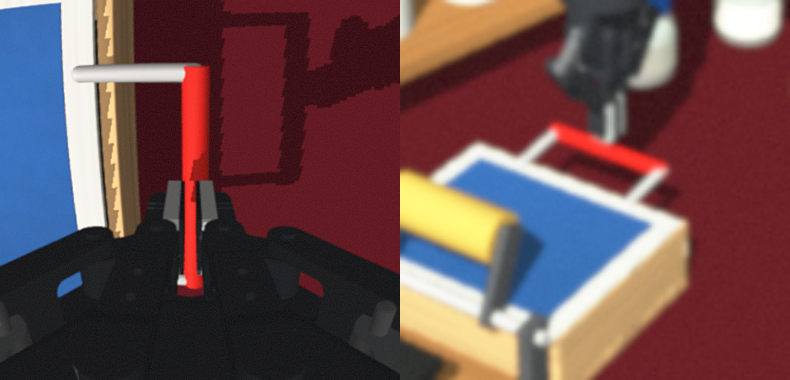

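Run:
```python
from h import *
for n in ["side","scene"]:
    c=camera(n); P=pts(c,np.ones((480,640),bool)); X=np.zeros((480,640,3)); X[c["depth"]>0]=P
    hsv=cv2.cvtColor(c["img"],cv2.COLOR_RGB2HSV).astype(int); red=((hsv[:,:,0]<8)|(hsv[:,:,0]>172))&(hsv[:,:,1]>150)&(hsv[:,:,2]>110)
    near=(np.hypot(X[:,:,0]-.600,X[:,:,1]-.0345)<.035)&(X[:,:,2]>.03)&(X[:,:,2]<.14)
    f=near&~red; p=X[f]; o=np.argsort(p[:,2])[:12]
    v,u=np.nonzero(f); print(n,len(p),[(u[i],v[i],np.round(p[i],3).tolist()) for i in o])
    near=(np.hypot(X[:,:,0]-.600,X[:,:,1]-.0345)<.07)&(X[:,:,2]>.05)&(X[:,:,2]<.09)&red; p=X[near]; print(len(p),p.mean(0),p[:,2].min(),p[:,2].max())
o=manip.get_obs(); print(o["grip_width"],o["grasp_force"],o["ft_force"],o["torque"])
```

```text
side 253 [(np.int64(291), np.int64(249), [0.604, 0.031, 0.073]), (np.int64(292), np.int64(249), [0.599, 0.033, 0.076]), (np.int64(288), np.int64(247), [0.604, 0.04, 0.082]), (np.int64(287), np.int64(247), [0.604, 0.044, 0.084]), (np.int64(290), np.int64(248), [0.596, 0.042, 0.084]), (np.int64(289), np.int64(248), [0.597, 0.044, 0.085]), (np.int64(295), np.int64(246), [0.593, 0.028, 0.085]), (np.int64(291), np.int64(248), [0.593, 0.041, 0.085]), (np.int64(292), np.int64(248), [0.588, 0.042, 0.087]), (np.int64(291), np.int64(247), [0.593, 0.041, 0.088]), (np.int64(291), np.int64(246), [0.594, 0.04, 0.089]), (np.int64(293), np.int64(247), [0.587, 0.04, 0.09])]
176 [0.59977248 0.03600075 0.07090777] 0.06286418192600654 0.07760245185301881
scene 194 [(np.int64(309), np.int64(276), [0.631, 0.046, 0.067]), (np.int64(322), np.int64(266), [0.584, 0.031, 0.075]), (np.int64(320), np.int64(267), [0.591, 0.033, 0.075]), (np.int64(321), np.int64(266), [0.593, 0.042, 0.085]), (np.int64(319), np.int64(267), [0.6, 0.045, 0.086]), (np.int64(318), np.int64(267), [0.604, 0.046, 0.088]), (np.int64(316), np.int64(267), [0.609, 0.044, 0.088]), (np.int64(314), np.int64(265), [0.61, 0.035, 0.089]), (np.int64(317), np.int64(267), [0.607, 0.046, 0.089]), (np.int64(313), np.int64(265), [0.613, 0.034, 0.09]), (np.int64(313), np.int64(264), [0.612, 0.032, 0.092]), (np.int64(315), np.int64(265), [0.609, 0.039, 0.092])]
140 [0.60132903 0.03674234 0.07225765] 0.0630714759126244 0.08605131008120276
0.053356165133556406 0.0 [-0.41387109  1.49398211 -0.65809105] [-0.02117807  0.0310666  -0.01785375]
```

Closing found nothing. The depth puts the fingertips at z≈0.084, above the bar, about 33 mm higher than the TCP reading implies. I'll reopen, go lower while watching the force, and close again.

Request:
{"method": "carry_out", "body": {
  "deltas": [
    [0, 0, 0, 0, 0.0],
    [0, 0, 0, 0, 0.0],
    [0, 0, 0, 0, 0.0],
    [0, 0, 0.06, 0, 0.0],
    [0, 0, 0.12, 0, 0.0],
    [0, 0, 0.12, 0, 0.0]
  ]
}}

```text
clock: 5.28
position: [0.5997, 0.0344, 0.054]
ee_rot: [0.995, 0.105, -0.001, 0.0]
ft_force: [-0.0, 0.1, 1.3]
grip_width: 0.504
grasp_force: 0.0
```

Run:
```python
from h import *
o=manip.get_obs(); print(o["position"],o["ft_force"],o["joint_pos"])
c=camera("side"); d=camera("wrist")
cv2.imwrite("pics/w3.png",np.hstack([cv2.resize(c["img"][170:300,220:355],(390,380)),d["img"][100:480,130:530]])[:,:,::-1])
P=pts(c,np.ones((480,640),bool)); X=np.zeros((480,640,3)); X[c["depth"]>0]=P
near=(np.hypot(X[:,:,0]-.600,X[:,:,1]-.0345)<.045)&(X[:,:,2]>.03)&(X[:,:,2]<.14)&(c["img"].max(2)<110)
p=X[near]; print(p[np.argsort(p[:,2])[:8]].round(3))
```

```text
[0.59972807 0.03441484 0.05399047] [-0.02248824  0.14346864  1.26407925] [-0.19821693  0.42033474  0.08005435  1.70866672 -0.03830907  1.01623611
 -1.46615428]
[[0.609 0.014 0.066]
 [0.598 0.011 0.067]
 [0.604 0.012 0.067]
 [0.599 0.013 0.067]
 [0.608 0.012 0.068]
 [0.604 0.015 0.069]
 [0.595 0.007 0.069]
 [0.613 0.013 0.069]]
```

View pics/w3.png

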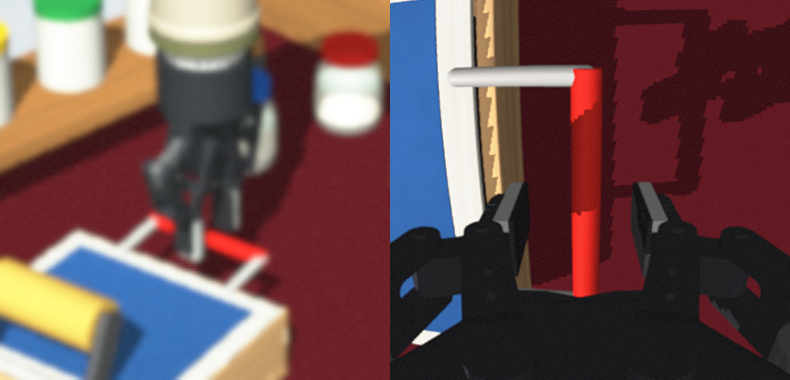

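The left finger now stands in front of the bar and the bar lies midway between the pads, at columns 520–648. I'll go 10 mm lower and close.

Request:
{"method": "carry_out", "body": {
  "deltas": [
    [0, 0, 0.06, 0, 0.0],
    [0, 0, 0.06, 0, 0.0],
    [0, 0, 0.06, 0, -1],
    [0, 0, 0.06, 0, -1],
    [0, 0, 0.06, 0, -1],
    [0, 0, 0.06, 0, -1],
    [0, 0, 0.06, 0, -1]
  ],
  "force": 40
}}

```text
clock: 6.25
position: [0.6012, 0.0322, 0.0467]
ee_rot: [0.995, 0.104, 0.001, 0.001]
ft_force: [1.5, -6.2, 0.7]
grip_width: 0.117
grasp_force: 39.0
```

```bash
cat > arc.py <<'E'
import numpy as np, sys
def arc(t0,t1,n,off=(0,0),g=-1):
    s=np.linspace(0,1,n+1)[1:]; t=t0+(t1-t0)*s
    y=-(220*(np.cos(t0)-np.cos(t)))/150+off[0]; z=-220*(np.sin(t)-np.sin(t0))/150+off[1]
    return [[0,round(float(a),3),round(float(b),3),0,g] for a,b in zip(y,z)]
if __name__=="__main__":
    for a in sys.argv[1:]:
        t0,t1,n=a.split(","); print(a,arc(float(t0),float(t1),int(n)))
E
python3 arc.py 0,.6,12 .6,1.2,12 1.2,1.7,11 1.7,1.95,8
```

```text
0,.6,12 [[0, -0.002, -0.073, 0, -1], [0, -0.007, -0.146, 0, -1], [0, -0.016, -0.219, 0, -1], [0, -0.029, -0.291, 0, -1], [0, -0.046, -0.363, 0, -1], [0, -0.066, -0.433, 0, -1], [0, -0.089, -0.503, 0, -1], [0, -0.116, -0.571, 0, -1], [0, -0.146, -0.638, 0, -1], [0, -0.18, -0.703, 0, -1], [0, -0.216, -0.767, 0, -1], [0, -0.256, -0.828, 0, -1]]
.6,1.2,12 [[0, -0.043, -0.059, 0, -1], [0, -0.089, -0.117, 0, -1], [0, -0.137, -0.172, 0, -1], [0, -0.189, -0.224, 0, -1], [0, -0.243, -0.274, 0, -1], [0, -0.299, -0.321, 0, -1], [0, -0.357, -0.365, 0, -1], [0, -0.418, -0.406, 0, -1], [0, -0.481, -0.444, 0, -1], [0, -0.545, -0.479, 0, -1], [0, -0.611, -0.511, 0, -1], [0, -0.679, -0.539, 0, -1]]
1.2,1.7,11 [[0, -0.063, -0.023, 0, -1], [0, -0.126, -0.043, 0, -1], [0, -0.191, -0.06, 0, -1], [0, -0.256, -0.074, 0, -1], [0, -0.322, -0.085, 0, -1], [0, -0.388, -0.093, 0, -1], [0, -0.454, -0.098, 0, -1], [0, -0.521, -0.1, 0, -1], [0, -0.588, -0.099, 0, -1], [0, -0.654, -0.095, 0, -1], [0, -0.72, -0.087, 0, -1]]
1.7,1.95,8 [[0, -0.045, 0.007, 0, -1], [0, -0.09, 0.015, 0, -1], [0, -0.135, 0.024, 0, -1], [0, -0.18, 0.035, 0, -1], [0, -0.224, 0.047, 0, -1], [0, -0.268, 0.061, 0, -1], [0, -0.311, 0.076, 0, -1], [0, -0.354, 0.092, 0, -1]]
```

Request:
{"method": "carry_out", "body": {
  "deltas": [
    [0, 0.01, -0.02, 0, -1],
    [0, 0.012, -0.073, 0, -1],
    [0, 0.006, -0.146, 0, -1],
    [0, -0.003, -0.219, 0, -1],
    [0, -0.016, -0.291, 0, -1],
    [0, -0.033, -0.363, 0, -1],
    [0, -0.053, -0.433, 0, -1],
    [0, -0.06, -0.45, 0, -1]
  ]
}}

```text
clock: 7.25
position: [0.5989, 0.0424, 0.1153]
ee_rot: [0.995, 0.104, 0.0, 0.001]
ft_force: [3.2, -6.4, -2.3]
grip_width: 0.124
grasp_force: 39.0
```

```bash
python3 -c "
from arc import arc
import numpy as np
for t0,t1,n in [(.312,.85,11),(.85,1.35,10),(1.35,1.8,10)]:
    r=arc(t0,t1,n); t=np.linspace(t0,t1,n+1)[1:]
    print([[0,round(a[1]+.013*min(1,(i+1)/4)*np.cos(q),3),round(a[2]-.013*min(1,(i+1)/4)*np.sin(q),3),0,-1] for i,(a,q) in enumerate(zip(r,t))])
"
```

```text
[[0, np.float64(-0.021), np.float64(-0.069), 0, -1], [0, np.float64(-0.045), np.float64(-0.137), 0, -1], [0, np.float64(-0.072), np.float64(-0.203), 0, -1], [0, np.float64(-0.103), np.float64(-0.269), 0, -1], [0, np.float64(-0.14), np.float64(-0.332), 0, -1], [0, np.float64(-0.179), np.float64(-0.392), 0, -1], [0, np.float64(-0.222), np.float64(-0.45), 0, -1], [0, np.float64(-0.267), np.float64(-0.506), 0, -1], [0, np.float64(-0.316), np.float64(-0.561), 0, -1], [0, np.float64(-0.366), np.float64(-0.612), 0, -1], [0, np.float64(-0.419), np.float64(-0.662), 0, -1]]
[[0, np.float64(-0.054), np.float64(-0.05), 0, -1], [0, np.float64(-0.111), np.float64(-0.096), 0, -1], [0, np.float64(-0.171), np.float64(-0.14), 0, -1], [0, np.float64(-0.232), np.float64(-0.181), 0, -1], [0, np.float64(-0.297), np.float64(-0.217), 0, -1], [0, np.float64(-0.364), np.float64(-0.249), 0, -1], [0, np.float64(-0.432), np.float64(-0.277), 0, -1], [0, np.float64(-0.502), np.float64(-0.302), 0, -1], [0, np.float64(-0.573), np.float64(-0.324), 0, -1], [0, np.float64(-0.644), np.float64(-0.342), 0, -1]]
[[0, np.float64(-0.064), np.float64(-0.016), 0, -1], [0, np.float64(-0.129), np.float64(-0.029), 0, -1], [0, np.float64(-0.195), np.float64(-0.04), 0, -1], [0, np.float64(-0.26), np.float64(-0.047), 0, -1], [0, np.float64(-0.327), np.float64(-0.049), 0, -1], [0, np.float64(-0.394), np.float64(-0.047), 0, -1], [0, np.float64(-0.46), np.float64(-0.042), 0, -1], [0, np.float64(-0.527), np.float64(-0.034), 0, -1], [0, np.float64(-0.592), np.float64(-0.024), 0, -1], [0, np.float64(-0.657), np.float64(-0.01), 0, -1]]
```

Request:
{"method": "carry_out", "body": {
  "deltas": [
    [0, -0.01, -0.03, 0, -1],
    [0, -0.03, -0.09, 0, -1],
    [0, -0.05, -0.15, 0, -1],
    [0, -0.076, -0.21, 0, -1],
    [0, -0.105, -0.269, 0, -1],
    [0, -0.14, -0.332, 0, -1],
    [0, -0.179, -0.392, 0, -1],
    [0, -0.222, -0.45, 0, -1],
    [0, -0.267, -0.506, 0, -1],
    [0, -0.316, -0.561, 0, -1],
    [0, -0.366, -0.612, 0, -1],
    [0, -0.4, -0.644, 0, -1],
    [0, -0.419, -0.662, 0, -1]
  ]
}}

```text
clock: 8.88
position: [0.5858, 0.1037, 0.215]
ee_rot: [0.995, 0.104, 0.001, 0.001]
ft_force: [0.2, -8.6, 4.7]
grip_width: 0.118
grasp_force: 39.0
```

Request:
{"method": "carry_out", "body": {
  "deltas": [
    [0, -0.015, -0.03, 0, -1],
    [0, -0.045, -0.07, 0, -1],
    [0, -0.09, -0.11, 0, -1],
    [0, -0.14, -0.14, 0, -1],
    [0, -0.19, -0.17, 0, -1],
    [0, -0.24, -0.2, 0, -1],
    [0, -0.297, -0.226, 0, -1],
    [0, -0.362, -0.257, 0, -1],
    [0, -0.43, -0.285, 0, -1],
    [0, -0.5, -0.31, 0, -1],
    [0, -0.572, -0.332, 0, -1],
    [0, -0.62, -0.343, 0, -1],
    [0, -0.643, -0.35, 0, -1]
  ]
}}

```text
clock: 10.5
position: [0.5652, 0.2005, 0.2665]
ee_rot: [0.994, 0.105, 0.0, -0.0]
ft_force: [-2.5, -1.7, 5.3]
grip_width: 0.119
grasp_force: 41.8
```

Request:
{"method": "carry_out", "body": {
  "deltas": [
    [0, -0.02, -0.01, 0, -1],
    [0, -0.055, -0.02, 0, -1],
    [0, -0.115, -0.033, 0, -1],
    [0, -0.18, -0.042, 0, -1],
    [0, -0.245, -0.05, 0, -1],
    [0, -0.31, -0.053, 0, -1],
    [0, -0.375, -0.052, 0, -1],
    [0, -0.44, -0.048, 0, -1],
    [0, -0.505, -0.04, 0, -1],
    [0, -0.57, -0.03, 0, -1],
    [0, -0.63, -0.018, 0, -1],
    [0, -0.657, -0.012, 0, -1]
  ]
}}

```text
clock: 12.0
position: [0.5447, 0.2966, 0.2675]
ee_rot: [0.994, 0.105, -0.0, -0.0]
ft_force: [-5.8, 1.1, 0.1]
grip_width: 0.112
grasp_force: 41.1
```

Run:
```python
from h import *
c=camera("side"); d=camera("scene")
cv2.imwrite("pics/o1.png",np.hstack([cv2.resize(c["img"][130:390,130:400],(400,385)),cv2.resize(d["img"][130:390,230:500],(400,385))])[:,:,::-1])
o=manip.get_obs();print(o["position"],o["ft_force"])
a=np.radians(12); ex=np.array([np.cos(a),np.sin(a)]); ey=np.array([-ex[1],ex[0]]); hg=np.array([.554,.250])
for e in (c,d):
    P=pts(e,np.ones((480,640),bool)); X=np.zeros((480,640,3)); X[e["depth"]>0]=P
    hsv=cv2.cvtColor(e["img"],cv2.COLOR_RGB2HSV).astype(int); red=((hsv[:,:,0]<8)|(hsv[:,:,0]>172))&(hsv[:,:,1]>150)&(hsv[:,:,2]>100)
    m=red&(X[:,:,2]>.2)&(X[:,:,2]<.35)&(X[:,:,0]>.4)&(X[:,:,0]<.65)&(X[:,:,1]>.15)&(X[:,:,1]<.4)
    p=X[m]; 
    if len(p): print(len(p),p.mean(0),(p[:,:2].mean(0)-hg)@ey)
```

```text
[0.54468728 0.29656879 0.26751786] [-4.8697598   1.97630646  0.5074173 ]
214 [0.53424807 0.29864956 0.28604082] 0.051693103591962566
157 [0.5531383  0.30436674 0.28796329] 0.053357857078453905
```

View pics/o1.png

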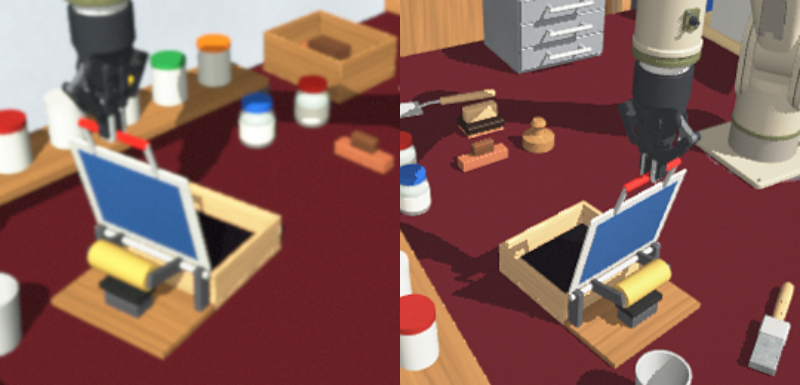

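The cover stands slightly past vertical, at about 1.80 rad by the bar's measured position, and the brass roller is just above the black pad. I'll ease on towards the predicted rest at about 2.05.

Request:
{"method": "carry_out", "body": {
  "deltas": [
    [-0.003, -0.02, 0.004, 0, -1],
    [-0.005, -0.055, 0.012, 0, -1],
    [-0.007, -0.09, 0.023, 0, -1],
    [-0.01, -0.125, 0.034, 0, -1],
    [-0.01, -0.155, 0.045, 0, -1],
    [-0.01, -0.18, 0.055, 0, -1],
    [-0.01, -0.19, 0.059, 0, -1]
  ]
}}

```text
clock: 12.98
position: [0.5387, 0.3237, 0.259]
ee_rot: [0.995, 0.104, 0.001, -0.0]
ft_force: [5.0, 2.7, 0.8]
grip_width: 0.117
grasp_force: 41.1
```

Request:
{"method": "carry_out", "body": {
  "deltas": [
    [0, -0.015, 0.006, 0, -1],
    [0, -0.03, 0.013, 0, -1],
    [0, -0.04, 0.017, 0, -1],
    [0, -0.04, 0.017, 0, -1]
  ]
}}

```text
clock: 13.48
position: [0.5375, 0.3295, 0.2564]
ee_rot: [0.995, 0.104, 0.001, -0.0]
ft_force: [6.0, 4.5, -0.5]
grip_width: 0.118
grasp_force: 41.3
```

Request:
{"method": "carry_out", "body": {
  "deltas": [
    [0.003, -0.018, 0.008, 0, -1],
    [0.005, -0.037, 0.016, 0, -1],
    [0.005, -0.037, 0.016, 0, -1]
  ]
}}

```text
clock: 13.85
position: [0.5363, 0.3354, 0.2535]
ee_rot: [0.994, 0.105, 0.001, -0.0]
ft_force: [4.3, 4.1, 0.5]
grip_width: 0.118
grasp_force: 41.6
```

Request:
{"method": "carry_out", "body": {
  "deltas": [
    [0, -0.012, 0.006, 0, -1],
    [0, -0.024, 0.011, 0, -1],
    [0, -0.024, 0.011, 0, -1]
  ]
}}

```text
clock: 14.22
position: [0.5355, 0.3388, 0.2519]
ee_rot: [0.994, 0.105, 0.0, -0.0]
ft_force: [4.4, 3.6, 0.2]
grip_width: 0.115
grasp_force: 41.6
```

Request:
{"method": "carry_out", "body": {
  "deltas": [
    [0, -0.009, 0.004, 0, -1],
    [0, -0.018, 0.009, 0, -1],
    [0, -0.018, 0.009, 0, -1]
  ]
}}

```text
clock: 14.6
position: [0.5351, 0.3409, 0.2509]
ee_rot: [0.995, 0.105, 0.001, -0.0]
ft_force: [4.7, 4.2, 1.3]
grip_width: 0.119
grasp_force: 41.7
```

Request:
{"method": "carry_out", "body": {
  "deltas": [
    [0, -0.009, 0.005, 0, -1],
    [0, -0.018, 0.009, 0, -1],
    [0, -0.018, 0.009, 0, -1]
  ]
}}

```text
clock: 14.98
position: [0.535, 0.3417, 0.2505]
ee_rot: [0.995, 0.104, 0.001, 0.001]
ft_force: [2.3, -3.8, 9.9]
grip_width: 0.115
grasp_force: 42.6
```

The bar force went from about +3 N (pulling ahead) to −8 N (resisting), so the weight is on the rest. I'll back off slightly and then let go slowly.

Request:
{"method": "carry_out", "body": {
  "deltas": [
    [0, 0.006, -0.003, 0, -1],
    [0, 0.012, -0.006, 0, -1],
    [0, 0.012, -0.006, 0, -1]
  ]
}}

```text
clock: 15.35
position: [0.535, 0.3413, 0.2507]
ee_rot: [0.995, 0.104, 0.001, 0.0]
ft_force: [3.7, 0.5, 5.1]
grip_width: 0.116
grasp_force: 42.1
```

Request:
{"method": "carry_out", "body": {
  "deltas": [
    [0, 0, 0, 0, -0.6],
    [0, 0, 0, 0, -0.4],
    [0, 0, 0, 0, -0.2],
    [0, 0, 0, 0, -0.2],
    [0, 0, -0.03, 0, -0.2],
    [0, 0, -0.1, 0, -0.2],
    [0, 0, -0.2, 0, -0.2],
    [0, 0, -0.35, 0, -0.2],
    [0, 0, -0.5, 0, -0.2]
  ]
}}

```text
clock: 16.48
position: [0.5346, 0.3417, 0.3271]
ee_rot: [0.995, 0.105, 0.001, -0.0]
ft_force: [0.3, 0.7, -0.2]
grip_width: 0.396
grasp_force: 0.0
```

Run:
```python
from h import *
o=manip.get_obs();print(o["position"],o["ft_force"],o["ee_rot"])
c=camera("side"); d=camera("scene")
cv2.imwrite("pics/o2.png",np.hstack([cv2.resize(c["img"][130:390,130:400],(400,385)),cv2.resize(d["img"][130:390,230:500],(400,385))])[:,:,::-1])
```

```text
[0.53459228 0.34166475 0.32714205] [ 0.26900042  0.66930253 -0.15900948] [ 9.94521830e-01  1.04527454e-01  5.09381426e-04 -2.85973553e-04]
```

View pics/o2.png

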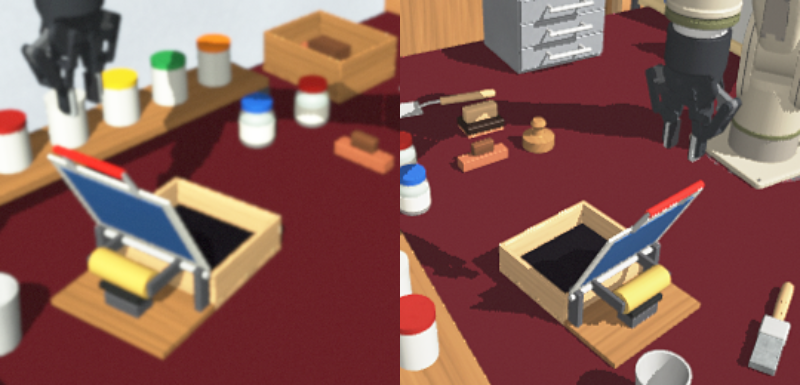

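The cover stays open with the roller lying on the rubber pad at (125,290) in the crop. Now over to the block.

Request:
{"method": "carry_out", "body": {
  "deltas": [
    [-0.03, 0.15, 0, 0, 0.3],
    [-0.1, 0.45, 0, 0, 0.6],
    [-0.17, 0.75, 0, 0, 1],
    [-0.225, 0.93, 0, 0, 1]
  ]
}}

```text
clock: 17.08
position: [0.5305, 0.1938, 0.3248]
ee_rot: [0.995, 0.103, -0.0, 0.001]
ft_force: [0.9, 0.3, -0.7]
grip_width: 0.999
grasp_force: 0.0
```

Request:
{"method": "carry_out", "body": {
  "deltas": [
    [-0.09, 0.35, 0, 0, 1],
    [-0.17, 0.7, 0, 0, 1],
    [-0.225, 0.95, 0, 0, 1]
  ]
}}

```text
clock: 17.45
position: [0.5263, 0.0476, 0.3248]
ee_rot: [0.995, 0.103, -0.0, 0.0]
ft_force: [0.1, 0.5, -0.6]
grip_width: 1.0
grasp_force: 0.0
```

Request:
{"method": "carry_out", "body": {
  "deltas": [
    [-0.09, 0.35, 0, 0, 1],
    [-0.17, 0.7, 0, 0, 1],
    [-0.225, 0.95, 0, 0, 1]
  ]
}}

```text
clock: 17.82
position: [0.5222, -0.0986, 0.3248]
ee_rot: [0.995, 0.103, -0.0, 0.0]
ft_force: [0.7, 0.6, -0.2]
grip_width: 0.999
grasp_force: 0.0
```

Request:
{"method": "carry_out", "body": {
  "deltas": [
    [-0.09, 0.35, 0.1, 0.1, 1],
    [-0.17, 0.7, 0.2, 0.2, 1],
    [-0.225, 0.95, 0.3, 0.33, 1]
  ]
}}

```text
clock: 18.2
position: [0.5183, -0.2447, 0.2793]
ee_rot: [1.0, 0.016, -0.0, 0.0]
ft_force: [0.7, 0.8, -0.9]
grip_width: 1.002
grasp_force: 0.0
```

Request:
{"method": "carry_out", "body": {
  "deltas": [
    [-0.02, 0.35, 0, 0, 1],
    [-0.04, 0.7, 0, 0, 1],
    [-0.05, 0.88, 0, 0, 1],
    [-0.05, 0.88, 0, 0, 0.2],
    [-0.05, 0.88, 0, 0, 0.2]
  ]
}}

```text
clock: 18.82
position: [0.5173, -0.3727, 0.2798]
ee_rot: [1.0, 0.018, -0.0, -0.0]
ft_force: [0.3, 0.6, 0.2]
grip_width: 0.609
grasp_force: 0.0
```

Run:
```python
from h import *
o=manip.get_obs();print(o["position"],o["ee_rot"])
c=camera("wrist"); save(c,"w4.png")
f=240/np.tan(np.radians(c["vertical_fov"])/2)
v,u=np.mgrid[:480,:640]; dx=u-c["cx"];dy=v-c["cy"]; r=np.hypot(dx,dy)+1e-9; th=r/f
d=c["depth"]; k=d*np.tan(th)/r
P=np.dstack([dx*k,dy*k,d]); X=(P-np.array(c["t"]))@np.array(c["R"]); ok=(d>0)&(th<1.3)
print("camera", -np.array(c["R"]).T@c["t"])
n=lambda lo,hi: ok&(X[:,:,2]>lo)&(X[:,:,2]<hi)&(abs(X[:,:,0]-.515)<.075)&(abs(X[:,:,1]+.377)<.065)
for nm,m in [("grip",n(.050,.07)),("all",n(.018,.07))]:
    p=X[m]; print(nm,len(p),cv2.minAreaRect((p[:,:2]*1000).astype(np.float32)),p[:,2].max())
s=camera("side"); p=pts(s,np.ones((480,640),bool)); q=p[(abs(p[:,0]-o["position"][0])<.06)&(abs(p[:,1]-o["position"][1])<.06)&(p[:,2]>.1)]
print("tip z",np.sort(q[:,2])[:10])
```

```text
[ 0.51725475 -0.37271337  0.2798356 ] [ 9.99831853e-01  1.83304928e-02 -9.47203052e-05 -4.99927284e-04]
camera [ 0.58167344 -0.37170882  0.43554612]
grip 1999 ((516.1516723632812, -382.98876953125), (78.67121887207031, 27.948495864868164), 1.8725146055221558) 0.06345213596920676
all 4943 ((515.8297729492188, -383.030029296875), (93.65497589111328, 67.76081085205078), 0.747456431388855) 0.06345213596920676
tip z [0.29304929 0.29369146 0.29378418 0.2939039  0.29408811 0.29565328
 0.29570877 0.29580686 0.29583691 0.29598835]
```

View pics/w4.png

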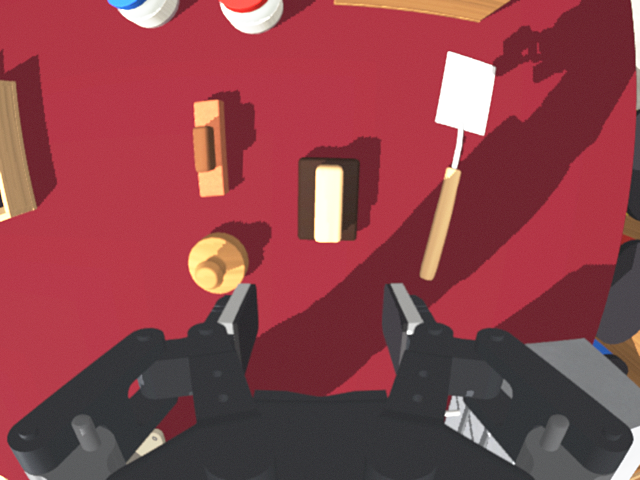

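The wrist view shows the block at (328,200), nearly square to the gripper with the fingers at columns 240 and 400, and nothing in the way. I'll shift about 8 mm to −y and go down. The fingertips again sit about 33 mm above what the TCP reading implies, so I'll aim for a reading of about 0.021.

Request:
{"method": "carry_out", "body": {
  "deltas": [
    [0, 0.03, 0.2, 0, 0.2],
    [-0.005, 0.053, 0.5, 0, 0.2],
    [-0.005, 0.053, 0.8, 0, 0.2],
    [-0.005, 0.053, 1, 0, 0.2],
    [-0.005, 0.053, 1, 0, 0.2]
  ]
}}

```text
clock: 19.55
position: [0.5165, -0.3793, 0.1282]
ee_rot: [1.0, 0.019, -0.002, -0.001]
ft_force: [-0.3, 0.5, 1.3]
grip_width: 0.601
grasp_force: 0.0
```

Request:
{"method": "carry_out", "body": {
  "deltas": [
    [0, 0, 0.2, 0, 0.2],
    [0, 0, 0.4, 0, 0.2],
    [0, 0, 0.52, 0, 0.2],
    [0, 0, 0.6, 0, 0.2],
    [0, 0, 0.6, 0, 0.2]
  ]
}}

```text
clock: 20.18
position: [0.5174, -0.3812, 0.0403]
ee_rot: [1.0, 0.018, -0.0, -0.0]
ft_force: [0.3, -0.1, 0.6]
grip_width: 0.596
grasp_force: 0.0
```

Run:
```python
from h import *
o=manip.get_obs();print(o["position"],o["ft_force"])
d=camera("side"); c=camera("wrist")
cv2.imwrite("pics/w5.png",np.hstack([cv2.resize(d["img"][140:260,360:485],(400,380)),c["img"][100:480,130:530]])[:,:,::-1])
```

```text
[ 0.51736139 -0.38115897  0.04026365] [ 0.25857466 -0.05879237  0.63323338]
```

View pics/w5.png

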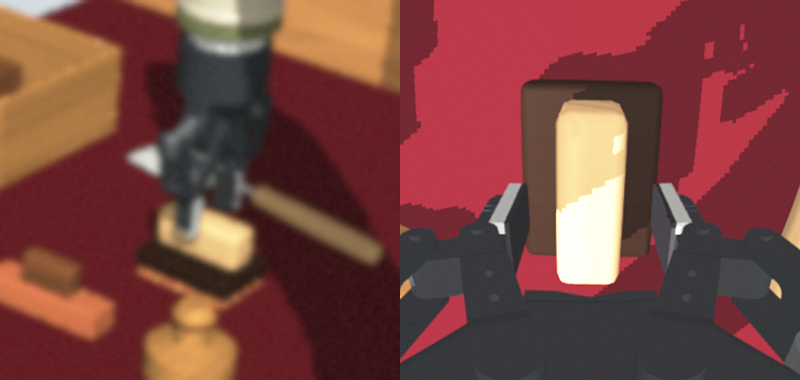

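Request:
{"method": "carry_out", "body": {
  "deltas": [
    [0, 0, 0.05, 0, 0.2],
    [0, 0, 0.1, 0, 0.2],
    [0, 0, 0.127, 0, 0.2],
    [0, 0, 0.127, 0, -0.6],
    [0, 0, 0.127, 0, -0.6],
    [0, 0, 0.127, 0, -0.6],
    [0, 0, 0.127, 0, -0.6],
    [0, 0, 0.127, 0, -0.6]
  ],
  "force": 60
}}

```text
clock: 21.28
position: [0.5172, -0.3813, 0.0212]
ee_rot: [1.0, 0.018, 0.0, 0.0]
ft_force: [0.3, -0.0, -0.6]
grip_width: 0.321
grasp_force: 60.3
```

Request:
{"method": "carry_out", "body": {
  "deltas": [
    [0, 0, -0.05, 0, -0.6],
    [0, 0, -0.2, 0, -0.6],
    [0, 0, -0.45, 0, -0.6],
    [0, 0, -0.7, 0, -0.6],
    [0, 0, -0.9, 0, -0.6],
    [0, 0, -1, 0, -0.6]
  ]
}}

```text
clock: 22.02
position: [0.5177, -0.3816, 0.1732]
ee_rot: [1.0, 0.018, 0.001, 0.001]
ft_force: [0.1, -0.9, -3.6]
grip_width: 0.317
grasp_force: 60.1
```

Request:
{"method": "carry_out", "body": {
  "deltas": [
    [0.01, -0.1, 0, 0, -0.6],
    [0.04, -0.3, 0, 0, -0.6],
    [0.08, -0.6, 0, 0, -0.6],
    [0.13, -0.89, 0, 0, -0.6]
  ]
}}

```text
clock: 22.52
position: [0.5311, -0.2441, 0.1692]
ee_rot: [1.0, 0.019, -0.001, -0.001]
ft_force: [1.3, -0.2, -3.1]
grip_width: 0.315
grasp_force: 60.0
```

Request:
{"method": "carry_out", "body": {
  "deltas": [
    [0.04, -0.3, 0, 0, -0.6],
    [0.08, -0.6, 0, 0, -0.6],
    [0.13, -0.89, 0, 0, -0.6]
  ]
}}

```text
clock: 22.9
position: [0.5453, -0.11, 0.1695]
ee_rot: [1.0, 0.019, -0.001, -0.0]
ft_force: [1.2, -0.3, -3.0]
grip_width: 0.317
grasp_force: 60.1
```

Request:
{"method": "carry_out", "body": {
  "deltas": [
    [0.04, -0.3, 0, 0, -0.6],
    [0.08, -0.6, 0, 0, -0.6],
    [0.13, -0.89, 0, 0, -0.6],
    [0.13, -0.89, 0, -0.33, -0.6]
  ]
}}

```text
clock: 23.4
position: [0.5597, 0.0272, 0.1692]
ee_rot: [0.994, 0.109, -0.001, -0.001]
ft_force: [-0.2, 0.5, -3.3]
grip_width: 0.317
grasp_force: 60.1
```

```bash
cat >> h.py <<'E'
def grid(c):
    if c["fish"]:
        f=240/np.tan(np.radians(c["vertical_fov"])/2); v,u=np.mgrid[:480,:640]; dx=u-c["cx"];dy=v-c["cy"]
        r=np.hypot(dx,dy)+1e-9; th=r/f; d=c["depth"]; k=d*np.tan(th)/r
        X=(np.dstack([dx*k,dy*k,d])-np.array(c["t"]))@np.array(c["R"]); X[(d<=0)|(th>1.3)]=9
    else:
        X=np.full((480,640,3),9.); X[c["depth"]>0]=pts(c,np.ones((480,640),bool))
    return X
def cam(n): c=camera(n); c["fish"]=n=="wrist"; return c
E
python3 - <<'E'
from h import *
o=manip.get_obs();print(o["position"],o["ee_rot"])
for n in ["scene","side","wrist"]:
    c=cam(n); X=grid(c); 
    m=(X[:,:,2]>.055)&(X[:,:,2]<.066)&(abs(X[:,:,0]-.575)<.15)&(X[:,:,1]>.03)&(X[:,:,1]<.27)
    p=X[m]; print(n,len(p),cv2.minAreaRect((p[:,:2]*1000).astype(np.float32)) if len(p) else "")
    m=(X[:,:,2]>.02)&(X[:,:,2]<.037)&(abs(X[:,:,0]-.575)<.09)&(X[:,:,1]>.06)&(X[:,:,1]<.25)&(c["img"].max(2)<90)
    p=X[m]; print("pad",len(p),cv2.minAreaRect((p[:,:2]*1000).astype(np.float32)) if len(p) else "",np.median(p[:,2]) if len(p) else "")
    t=o["position"][:2]
    m=(np.hypot(X[:,:,0]-t[0],X[:,:,1]-t[1])<.08)&(X[:,:,2]>.165)&(X[:,:,2]<.215); p=X[m]
    if n=="wrist":
        save(c,"w6.png")
        g=m&(c["img"][:,:,0]>120)&(c["img"][:,:,2]<200)&(c["img"][:,:,0].astype(int)-c["img"][:,:,2]>25); k=m&(c["img"].max(2)<110)&(X[:,:,2]<.19)
        for q in (g,k):
            p=X[q]; print("held",len(p),cv2.minAreaRect((p[:,:2]*1000).astype(np.float32)) if len(p) else "",np.median(p[:,2]) if len(p) else "")
E
```

```text
[0.55965386 0.02722354 0.16916034] [ 9.93988474e-01  1.09472675e-01 -1.36433132e-03 -8.86753431e-04]
scene 540 ((572.4652099609375, 171.91551208496094), (201.94223022460938, 211.87188720703125), 11.310293197631836)
pad 1343 ((570.936279296875, 146.95135498046875), (151.76052856445312, 119.17274475097656), 11.2600679397583) 0.028991803501648074
side 598 ((570.0342407226562, 173.73471069335938), (204.18458557128906, 218.0585479736328), 11.374188423156738)
pad 963 ((568.5613403320312, 109.46235656738281), (87.3531265258789, 171.90414428710938), 69.08427429199219) 0.028157144220885437
wrist 7994 ((572.511962890625, 158.85520935058594), (200.5567626953125, 189.45404052734375), 12.29027271270752)
pad 24108 ((574.6392822265625, 149.69482421875), (157.94244384765625, 130.7223663330078), 11.797708511352539) 0.03048095035309458
held 10710 ((557.1070556640625, 21.297298431396484), (91.2328872680664, 68.37232208251953), 11.0771484375) 0.20844805730049
held 9554 ((558.5849609375, 21.409494400024414), (93.20919799804688, 67.8711929321289), 11.867070198059082) 0.17467832900526015
```

View pics/w6.png

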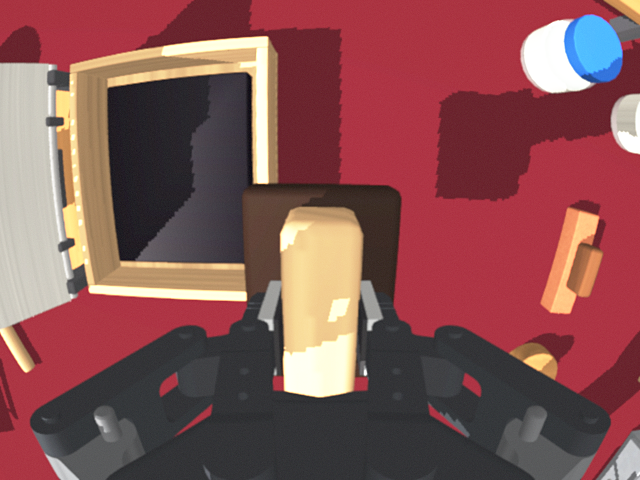

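The wrist view shows the tray open at (180,170), with the block held square in the gripper (both near 12°). I'll go over the pad and check from lower down.

Request:
{"method": "carry_out", "body": {
  "deltas": [
    [0.04, -0.1, 0, 0, -0.6],
    [0.12, -0.35, 0, 0, -0.6],
    [0.2, -0.6, 0, 0, -0.6],
    [0.283, -0.79, 0.05, 0, -0.6],
    [0.283, -0.79, 0.2, 0, -0.6],
    [0.283, -0.79, 0.35, 0, -0.6],
    [0.283, -0.79, 0.44, 0, -0.6],
    [0.283, -0.79, 0.44, 0, -0.6]
  ]
}}

```text
clock: 24.55
position: [0.5773, 0.1461, 0.1042]
ee_rot: [0.995, 0.104, -0.001, 0.0]
ft_force: [0.1, -0.7, -2.2]
grip_width: 0.316
grasp_force: 60.0
```

Run:
```python
from h import *
o=manip.get_obs();print(o["position"],o["ee_rot"])
t=o["position"][:2]; zb=o["position"][2]-.0212
for n in ["scene","side","wrist"]:
    c=cam(n); X=grid(c); V=c["img"].max(2)
    m=(X[:,:,2]>.055)&(X[:,:,2]<.064)&(abs(X[:,:,0]-.575)<.15)&(X[:,:,1]>.03)&(X[:,:,1]<.27)
    p=X[m]; r=cv2.minAreaRect((p[:,:2]*1000).astype(np.float32)) if len(p) else None; print(n,len(p),r)
    m=(np.hypot(X[:,:,0]-t[0],X[:,:,1]-t[1])<.075)&(X[:,:,2]>zb+.012)&(X[:,:,2]<zb+.035)&(V<120); p=X[m]; 
    print("held",len(p),cv2.minAreaRect((p[:,:2]*1000).astype(np.float32)) if len(p)>9 else "",np.percentile(p[:,2],[5,50,95]) if len(p) else "")
    m=(np.hypot(X[:,:,0]-t[0],X[:,:,1]-t[1])<.075)&(X[:,:,2]>zb+.05)&(X[:,:,2]<zb+.066)&(c["img"][:,:,0]>130); p=X[m]; 
    print("grip",len(p),cv2.minAreaRect((p[:,:2]*1000).astype(np.float32)) if len(p)>9 else "",np.percentile(p[:,2],[5,50,95]) if len(p) else "")
    if n!="wrist": continue
    # in-image: rim points by local coordinate
    e=np.radians(11.8); ex=np.array([np.cos(e),np.sin(e)]); ey=np.array([-ex[1],ex[0]])
    m=(X[:,:,2]>.052)&(X[:,:,2]<.066); L=(X[m][:,:2]-[.575,.15]); lx=L@ex; ly=L@ey
    k=(abs(lx)<.07)&(ly<-.05)&(ly>-.12); print("near wall y",np.percentile(ly[k],[2,50,98]) if k.any() else "")
    k=(abs(ly)<.06)&(lx>.06)&(lx<.13); print("+x wall x",np.percentile(lx[k],[2,50,98]) if k.any() else "")
    k=(abs(ly)<.06)&(lx<-.06)&(lx>-.13); print("-x wall x",np.percentile(lx[k],[2,50,98]) if k.any() else "")
    k=(abs(lx)<.07)&(ly>.05)&(ly<.095); print("far wall y",np.percentile(ly[k],[2,50,98]) if k.any() else "")
    save(c,"w7.png")
```

```text
[0.57727039 0.14605531 0.10421057] [ 9.94573168e-01  1.04035591e-01 -8.88454565e-04  1.39504738e-04]
scene 391 ((571.4732666015625, 170.9252471923828), (204.318115234375, 207.54063415527344), 11.426950454711914)
held 446 ((577.0372924804688, 151.1651611328125), (97.24603271484375, 68.17022705078125), 7.954076290130615) [0.09703959 0.10677647 0.11019318]
grip 160 ((584.7081909179688, 151.7664794921875), (40.221839904785156, 67.42675018310547), 88.01134490966797) [0.1346019  0.14102749 0.14402682]
side 413 ((569.0257568359375, 174.79920959472656), (201.51727294921875, 219.0190887451172), 12.456790924072266)
held 505 ((572.0943603515625, 146.8787841796875), (89.95572662353516, 72.69989776611328), 8.227760314941406) [0.09692021 0.10667772 0.11018639]
grip 216 ((567.02783203125, 155.06092834472656), (72.76310729980469, 46.02207565307617), 49.3568000793457) [0.13446196 0.14084574 0.14448614]
wrist 11643 ((576.1883544921875, 156.75064086914062), (194.08590698242188, 182.90367126464844), 11.84796142578125)
held 9999 ((577.2552490234375, 144.85986328125), (93.01154327392578, 68.51324462890625), 10.850556373596191) [0.10713178 0.11114042 0.11232137]
grip 13858 ((581.760009765625, 145.5292205810547), (70.32515716552734, 40.115238189697266), 14.401545524597168) [0.140956   0.14505204 0.14622371]
near wall y [-0.08424592 -0.07879501 -0.07618293]
+x wall x [0.09096326 0.09463727 0.09912274]
-x wall x [-0.09396931 -0.09291697 -0.09177941]
far wall y [0.07681019 0.07947126 0.08540657]
```

View pics/w7.png

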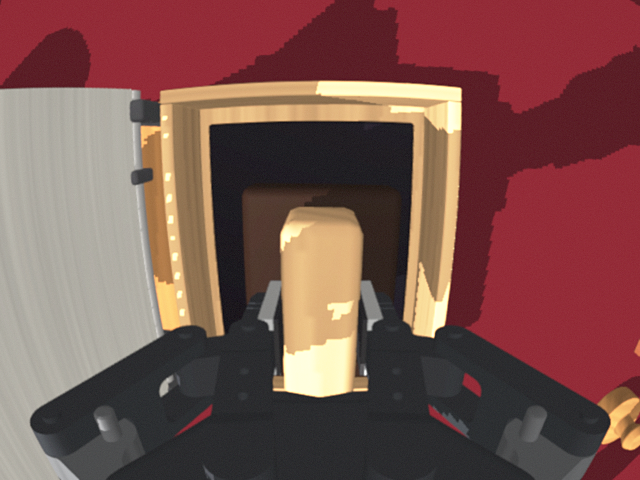

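The wrist view shows the block over the pad with the wall gaps nearly even: it needs about 4.5 mm towards the hinge and its yaw matches. I'll lower it gently.

Request:
{"method": "carry_out", "body": {
  "deltas": [
    [0, -0.015, 0.03, 0, -0.6],
    [0, -0.031, 0.09, 0, -0.6],
    [0, -0.031, 0.15, 0, -0.6],
    [0, -0.031, 0.21, 0, -0.6],
    [0, -0.031, 0.26, 0, -0.6],
    [0, -0.031, 0.3, 0, -0.6],
    [0, -0.031, 0.325, 0, -0.6],
    [0, -0.031, 0.335, 0, -0.6],
    [0, -0.031, 0.335, 0, -0.6]
  ]
}}

```text
clock: 25.82
position: [0.577, 0.1505, 0.055]
ee_rot: [0.995, 0.105, 0.0, -0.0]
ft_force: [0.4, -0.1, -3.1]
grip_width: 0.316
grasp_force: 60.1
```

Request:
{"method": "carry_out", "body": {
  "deltas": [
    [0, 0, 0.006, 0, -0.6],
    [0, 0, 0.012, 0, -0.6],
    [0, 0, 0.012, 0, -0.6]
  ]
}}

```text
clock: 26.2
position: [0.577, 0.1504, 0.0531]
ee_rot: [0.995, 0.105, 0.0, -0.0]
ft_force: [0.6, -0.4, -2.7]
grip_width: 0.316
grasp_force: 60.1
```

Request:
{"method": "carry_out", "body": {
  "deltas": [
    [0, 0, 0.006, 0, -0.6],
    [0, 0, 0.01, 0, -0.6],
    [0, 0, 0.01, 0, -0.6]
  ]
}}

```text
clock: 26.58
position: [0.5769, 0.1504, 0.0515]
ee_rot: [0.995, 0.105, 0.0, 0.0]
ft_force: [-0.1, -0.8, -2.2]
grip_width: 0.319
grasp_force: 60.1
```

Request:
{"method": "carry_out", "body": {
  "deltas": [
    [0, 0, 0.004, 0, -0.6],
    [0, 0, 0.008, 0, -0.6],
    [0, 0, 0.008, 0, -0.6]
  ]
}}

```text
clock: 26.95
position: [0.5771, 0.1505, 0.0511]
ee_rot: [0.995, 0.105, 0.0, -0.0]
ft_force: [-3.5, -1.5, 5.7]
grip_width: 0.315
grasp_force: 61.2
```

The block is on the pad (vertical force −2.2 → +5.7 N). Releasing.

Request:
{"method": "carry_out", "body": {
  "deltas": [
    [0, 0, -0.003, 0, -0.6],
    [0, 0, -0.003, 0, -0.3],
    [0, 0, -0.003, 0, -0.1],
    [0, 0, -0.003, 0, 0.2],
    [0, 0, -0.003, 0, 0.2],
    [0, 0, -0.003, 0, 0.2],
    [0, 0, -0.05, 0, 0.2],
    [0, 0, -0.2, 0, 0.2],
    [0, 0, -0.4, 0, 0.2],
    [0, 0, -0.6, 0, 0.2],
    [0, 0, -0.8, 0, 0.2],
    [0, 0, -0.8, 0, 0.2]
  ]
}}

```text
clock: 28.45
position: [0.5784, 0.1508, 0.1736]
ee_rot: [0.995, 0.104, 0.002, -0.001]
ft_force: [0.4, -1.3, -0.0]
grip_width: 0.601
grasp_force: 0.0
```

Run:
```python
from h import *
o=manip.get_obs();print(o["position"],o["ft_force"],o["grip_width"])
e=np.radians(11.8); ex=np.array([np.cos(e),np.sin(e)]); ey=np.array([-ex[1],ex[0]])
for n in ["scene","side","wrist"]:
    c=cam(n); X=grid(c); V=c["img"].max(2); L=X[:,:,:2]-[.575,.151]; lx=L@ex; ly=L@ey; z=X[:,:,2]
    m=(abs(lx)<.065)&(abs(ly)<.055)&(z>.048)&(z<.062)&(V<130); p=X[m]
    print(n,"block",len(p),cv2.minAreaRect((p[:,:2]*1000).astype(np.float32)) if len(p)>9 else "",np.median(p[:,2]))
    m=(z>.052)&(z<.066)
    for nm,a,b,s in [("-y",ly,lx,-1),("+y",ly,lx,1),("-x",lx,ly,-1),("+x",lx,ly,1)]:
        k=m&(abs(b)<.055)&(a*s>.065)&(a*s<(.092 if nm=="+y" else .115)); print(nm,k.sum(),np.percentile(a[k],[2,98]).round(4) if k.any() else "")
s=camera("side"); w=c
cv2.imwrite("pics/fin.png",np.hstack([cv2.resize(s["img"][170:350,150:340],(400,380)),w["img"][60:440,120:520]])[:,:,::-1])
```

```text
[0.57842664 0.15081035 0.17355908] [ 0.40604206 -1.26664114 -0.02651898] 0.6006078947970066
scene block 366 ((576.7431640625, 153.01132202148438), (95.80716705322266, 70.64472198486328), 10.138434410095215) 0.05434436017543964
-y 130 [-0.084  -0.0725]
+y 1 [0.0856 0.0856]
-x 101 [-0.1009 -0.0892]
+x 146 [0.0925 0.1021]
side block 229 ((540.33984375, 145.7632293701172), (63.716552734375, 53.752315521240234), 66.68477630615234) 0.05333854029886377
-y 166 [-0.0847 -0.0724]
+y 14 [0.0793 0.0855]
-x 173 [-0.1011 -0.0917]
+x 43 [0.09 0.1 ]
wrist block 6031 ((575.8549194335938, 148.59869384765625), (93.62103271484375, 67.94610595703125), 10.356139183044434) 0.05643252680895226
-y 1756 [-0.0854 -0.0773]
+y 1796 [0.0757 0.0897]
-x 1649 [-0.1006 -0.0922]
+x 1852 [0.0908 0.0987]
```

View pics/fin.png

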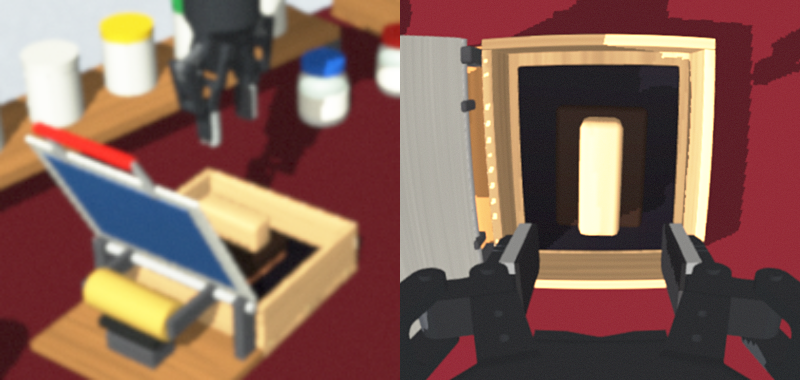

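The block stands upright on the pad, within about 2 mm of the middle and 1.5° of square. The cover is open with its roller on the rest, and the robot is touching nothing.

```bash
python3 -c "
from workcell import ticket; print(ticket.hand_in())"
```

```text
the job is handed in; nothing more can be done
None
```

The job is handed in, with no verdict returned: the cover stays open by itself with its counterweight on the rest, and the block is upright on the pad, about 2 mm off centre and 1.5° off square, after about 29 s; I viewed 12 pictures, two over the limit of 10, and some measurements were made more than twice.

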